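Clamp a test block with three clicks

TASK

Stand the red-brown test block upright on the vise bed between the jaws and let go of it. Then turn the black dial clockwise until you feel the moving jaw come up against the block and the dial settle in its click, and from there go exactly three clicks further, counting by feel, and leave the dial there. Do not overtighten, which cracks the block, and leave the other things where they are.

Things in the scene. Friction and masses are not known exactly. Their poses are not given: they have to be found in the camera images.
- vise: Bench vise fixed to the table, grey base 260 x 90 x 12. Origin: centre of its underside; x runs along the jaw axis from the dial end to the anvil (+x). The blue dial housing (x -124 to -48 mm, 84 wide, top at z = 50) carries the dial. The dial drives a rack that pushes the moving jaw through a preloaded spring: the jaw presses with about 5 N as it meets the block, then 3 to 4 N more per click.
- seat (a point): Point on the vise bed (12 mm above the table), 20 mm in front of the anvil face: where the centre of the block's underside ends up when clamped. Same axes as the vise.
- dial_grip (a point): Grip point of the black dial: on its vertical axis, 80 mm above the table, midway up a finger bar 56 long, 14 thick, bar top at 91; below the bar a disc 60 across, its top at 58. x points along the bar to the end with the white mark. Clockwise seen from above drives the jaw to the anvil. 18 clicks a turn, 20 degrees each, 3 to 4 mm of rack per click. At the start it rests in a click.
- block_red: Red-brown test block to be clamped, about 40 (x) x 30 (y) x 50 (z) mm, about 0.06 kg. Origin: centre of its underside. It stands in the black tray at first; clamp it standing, with its 40 mm length along the jaw axis (either way round).
- block_pale: Pale wooden block of the same size, one of the three in the tray, 75 mm apart along the tray. Origin: centre of underside. Leave it alone.
- block_dark: Dark grey block of the same size in the tray. Origin: centre of underside. Leave it alone.
- tray: Black tray fixed to the table, 250 (x) x 110 (y) mm, floor 4 mm above the table, rim 12 mm high. Origin: centre of underside. The blocks stand in a row along its x, their own axes about parallel to its.
- cup_a: White porcelain cup, 64 mm across, 35 high, loose bystander. Origin: centre of underside.
- cup_b: White porcelain cup, 72 mm across, 40 high, loose bystander. Origin: centre of underside.
- jar: Amber jar, 56 mm across, 75 high, loose bystander. Origin: centre of underside.
- brush: Hand brush lying on the table, loose bystander.
- dial: The dial; origin on its axis, 50 mm up, axes as dial_grip. In each click the resisting torque rises to a bump of about 0.25 N m, passes zero midway, then pulls on into the next click, where it stays when let go. The jaw meets the block as the dial drops into a click; from there bumps and averages are some 0.07 N m higher (then 0.03 more per click); that next bump is the first of three.
- anvil: Fixed steel jaw of the vise, 40 wide, its top 40 mm above the table. Origin: in the plane of its face, on the centre line at bed level (12 mm up); x points along the vise x axis, away from the block. Facing it across the bed is the moving steel jaw (same width and height, not measured): it starts open 8 to 17 mm more than the block's length.
There are look-alikes about, which are no part of the job. Leave any blue look-alike of the block_red alone.

How it is judged:
On the way, in this order (a step that is already met when the one before it is completed fails the run):
1. the red-brown block stands upright on the vise bed between the jaws, released, not yet clamped (horizontal distance between block_red and seat below 0.03 m and z of block_red in the frame of seat below 0.003 m and angle between block_red's own z axis and vertical below 0.08 rad and contact force between the fingers and block_red below 0.3 N and contact force between anvil and block_red below 3 N), for 0.2 s.
2. the moving jaw has come up against the block (contact force between anvil and block_red above 3.5 N), for 0.1 s.
At the end, for the whole second after the job is handed in: The red-brown block stands upright (within 3 degrees) on the vise bed, against the anvil and square to the jaws (within 5 degrees, 12 mm of the seat), pressed on the anvil with 14 to 17.5 N, which is the third click after the jaw came up against it; everything is released and at rest (contact force between anvil and block_red between 14 and 17.5 N and horizontal distance between block_red and seat below 0.012 m and z of block_red in the frame of seat below 0.003 m and angle between block_red's own z axis and vertical below 0.06 rad and angle between the x axis of block_red and the x axis of vise, either way round below 0.1 rad and linear speed of block_red below 0.01 m/s); the robot touches nothing.
It fails at once if the block is pressed on the anvil with more than 21 N (five or more clicks): it cracks (contact force between anvil and block_red above 21 N).
It fails at once if another thing is moved by more than 20 mm (distance of any of block_pale, block_dark, cup_a, cup_b, jar, brush from where it was at the start of the episode above 0.02 m).
It also fails if it takes over 72 s, if anything falls off the work surface, if the arm or the gripper's body presses on something with over 40 N, if the wrist force passes 120 N, or if a joint passes its speed limit or range.

ROBOT

A 6-joint arm with a two-finger parallel gripper is mounted at the origin on the work surface. World frame = base frame: x ahead of the robot, y to its left, z up, the work surface at z = 0. Lengths are in m, angles in rad, forces in N, time in s.
With the tool pointing down it reaches from about 0.3 to 0.775 m from the base axis. Payload 14.6 kg.
Tool frame: the origin (TCP) lies at the very end of the fingers, on their centre line; the grasp point (between the pads) lies 19 mm behind it; z points along the fingers, y is the direction in which the jaws open and shut (so a half turn about z gives the same grasp; the last joint's range is limited). The gripper opens to 94 mm and grips with 3 to 60 N. Pads are 16 mm wide; open, the fingers measure 119 mm over their backs; the gripper's body (75 mm by 177 mm) begins 78 mm behind the grasp point.
Start: joints at [-1.217, 0.3, 1.521, -0, 1.321, -0.067], TCP at [0.225, -0.502, 0.205] pointing down, gripper open.
Joint ranges: [-3.03, 3.03], [-0.79, 2.21], [0.23, 2.52], [-1.04, 4.18], [0, 3.07], [-2.55, 2.55]. Speed limits (rad/s): [2.22, 2.22, 2.57, 3.14, 3.14, 3.14].

INTERFACE

Orientations are given as [roll, pitch, yaw] about the fixed x, y, z axes, in that order (R = Rz(yaw) Ry(pitch) Rx(roll)).
In Python, from station import status, camera, ctrl gives the robot as it stands. The module is installed in compiled form; this text tells all that it offers.
- The arm moves only by the shell command python3 -m jog 'ROWS' [FORCE]. ROWS is JSON, a list of rows, each a list of 7 numbers: the shift along the tool's x, y, z each as a share of 1000 mm, from -1 to 1, then the turn, a rotation vector about the tool's x, y, z each as a share of pi/2 rad, from -1 to 1, then the opening, from -1 (shut) to 1 (fully open), so that 0 is half open. A call has 1 to 20 rows; each row is the pose to reach, as a shift and turn from the pose measured when the call began, along the tool's axes at that moment; what a row does not reach only later rows make up. A row lasts 1/10 s, in which the tool goes at most 50 mm and 8.59 degrees, less where a joint would pass 70% of its speed; a pose out of reach is approached as far as the arm can. A call with a number of a shift or a turn outside -1 to 1 is refused whole. A call with a gripper value outside its range is refused whole. The fingers move at their own pace and stop on an object; FORCE is the grip in N (left out, the last holds). Time passes only in rows, so rows that repeat a pose let the fingers close. It gives the time, the measured TCP pose, the force and the opening at its end, in the units of the state.
- status.get_obs(): the state, without advancing time (a new reading comes with each control period).
- camera(name): name is "scene" or "top"; returns a dict with "image" (420x560x3 uint8, red, green, blue), "fx", "fy", "cx", "cy" (pixels), "k1" (the pictures are not rectified: a ray, as slopes to the right and down, at radius r is drawn at 1 + k1 r^2 times it, then the intrinsics apply), "world_from_camera" (4x4, takes a point from camera to world coordinates). Camera axes: x right, y down, z forward; pixel columns grow to the right and rows downward; lengths in m; the calibration is good to about 2 mm. A picture is of the moment at which its call begins. There is no depth.
- ctrl.hand_in(): hands the job in, once; it reports no verdict.
The state is a dict: "time_s": time; "qpos": joint angles; "joint_vel": joint speeds; "tau": joint torques, N m; "ee_pos": TCP position; "eef_rot": TCP orientation; "force": force on the tool from outside, world axes, zero at the start; "moment": the same for the moment, N m; "grip_width": finger opening in m.
Only numpy, scipy, OpenCV 4.12 (cv2) and the standard library are available. Lean on these libraries where they do the work, as an engineer would, in place of code of your own. Each camera call takes 0.05 s, during which the arm holds its last target.

## Working session

There is one attempt and no reset: what is moved stays moved. The work goes in short steps, Python scripts to look and compute and a shell command to move; the robot and the scene stay as the last step left them, time stands still between calls to the robot, and variables do not carry over. Pictures are saved under pics/ and viewed, and the job is handed in when it is done.

```bash
ls; mkdir -p pics
python3 - <<'E'
from station import status, camera
import cv2,numpy as np
for n in ["scene","top"]:
    c=camera(n); cv2.imwrite(f"pics/{n}0.png",cv2.resize(c["image"][:,:,::-1],(784,588),interpolation=cv2.INTER_CUBIC))
    cv2.imwrite(f"pics/raw_{n}0.png",c["image"][:,:,::-1])
    print(n,c["fx"],c["fy"],c["cx"],c["cy"],c["k1"]);print(np.round(c["world_from_camera"],4))
print(status.get_obs())
E
```

```text
pics
scene 441.32917621134726 441.32917621134726 278.72619125726277 207.4064396207452 0.029569682736530982
[[-0.7705  0.5198 -0.369   0.9799]
 [ 0.6373  0.6402 -0.429   0.4472]
 [ 0.0132 -0.5657 -0.8245  0.9791]
 [ 0.      0.      0.      1.    ]]
top 419.67011980607066 419.67011980607066 280.38921158953707 211.97637753519447 -0.03974034252477765
[[-0.0092 -0.9842  0.1769  0.4009]
 [-0.9999  0.0083 -0.0061 -0.0143]
 [ 0.0045 -0.177  -0.9842  1.0885]
 [ 0.      0.      0.      1.    ]]
{'time_s': 0.1, 'qpos': array([-1.21662516e+00,  3.00420188e-01,  1.52151565e+00, -1.84631813e-05,
        1.32068040e+00, -6.66342680e-02]), 'joint_vel': array([-7.39617812e-05, -3.45907392e-03, -1.45728998e-03, -7.95269304e-04,
        5.49385701e-04, -7.56783007e-04]), 'tau': array([ 7.48861180e-05, -5.32646370e+01, -3.53283048e+01,  7.09125493e-02,
        2.34738673e-02, -6.74918101e-05]), 'ee_pos': array([ 0.22456846, -0.50181293,  0.20494193]), 'eef_rot': array([-3.14057015e+00, -5.03109087e-05,  4.20809993e-01]), 'force': array([-0.36903112, -0.11481184,  0.39012481]), 'moment': array([-0.00041045,  0.01454538, -0.05807436]), 'grip_width': 0.09385728580157811}
```

View pics/scene0.png

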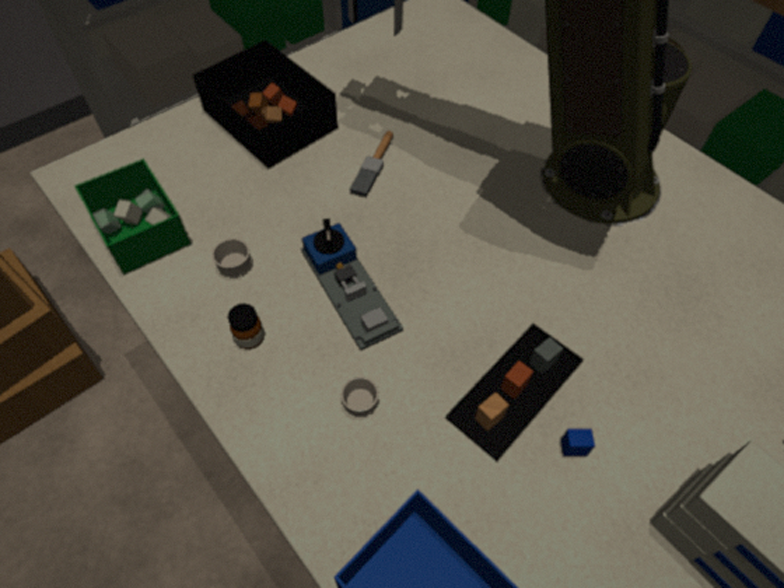

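View pics/top0.png

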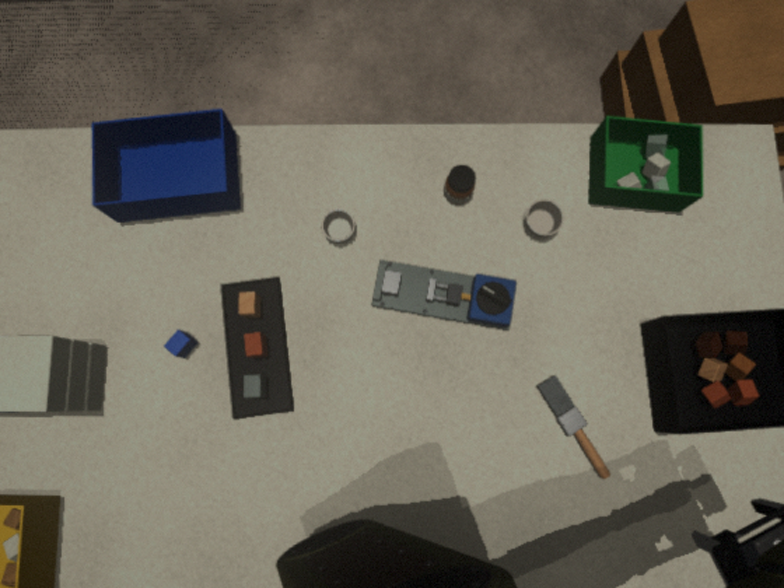

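Candidates in the top view (784-wide picture): the red-brown block in the middle of the black tray (255,345), the pale one (249,303), dark (254,386), the blue look-alike (181,343), and red/brown cubes in the black bin (~715-745,340-395). By description the one in the tray's middle is the target. I'll check it in close crops.

```bash
cat > h.py <<'E'
import cv2,numpy as np
from station import status,camera
class Cam:
    def __init__(s,n):
        c=camera(n); s.im=c["image"]; s.T=np.array(c["world_from_camera"])
        s.K=np.array([[c["fx"],0,c["cx"]],[0,c["fy"],c["cy"]],[0,0,1.]]); s.d=np.array([c["k1"],0,0,0.])
    def ray(s,uv):
        p=cv2.undistortPoints(np.array(uv,float).reshape(-1,1,2),s.K,s.d).reshape(-1,2)
        r=np.c_[p,np.ones(len(p))]@s.T[:3,:3].T
        return s.T[:3,3],r
    def plane(s,uv,z):
        o,r=s.ray(uv); return o+r*((z-o[2])/r[:,2])[:,None]
    def proj(s,P):
        W=np.linalg.inv(s.T); rv=cv2.Rodrigues(W[:3,:3])[0]
        return cv2.projectPoints(np.array(P,float).reshape(-1,1,3),rv,W[:3,3],s.K,s.d)[0].reshape(-1,2)
    def crop(s,x0,y0,x1,y1,k,fn):
        im=np.clip(s.im[y0:y1,x0:x1,::-1].astype(float)*1.6,0,255).astype(np.uint8)
        cv2.imwrite(fn,cv2.resize(im,None,fx=k,fy=k,interpolation=cv2.INTER_CUBIC))
def two(c1,uv1,c2,uv2):
    o1,r1=c1.ray(uv1);o2,r2=c2.ray(uv2);r1=r1[0];r2=r2[0]
    t=np.linalg.lstsq(np.c_[r1,-r2],o2-o1,rcond=None)[0]
    a=o1+t[0]*r1;b=o2+t[1]*r2
    return (a+b)/2,np.linalg.norm(a-b)
E
python3 - <<'E'
from h import *
c=Cam("top"); c.crop(150,190,220,305,5,"pics/c1.png"); c.crop(260,180,375,240,6,"pics/c2.png")
c=Cam("scene"); c.crop(310,225,425,330,6,"pics/c3.png"); c.crop(210,150,295,250,6,"pics/c4.png")
E
```

```text
(no output)
```

View pics/c1.png

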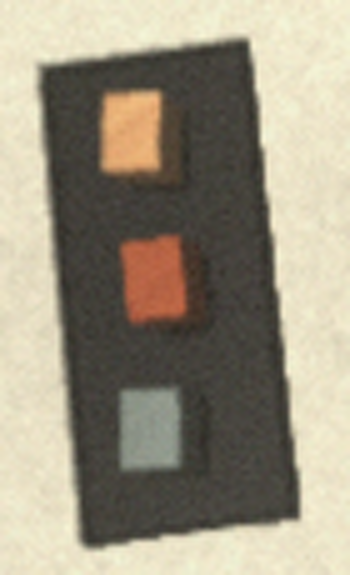

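View pics/c2.png

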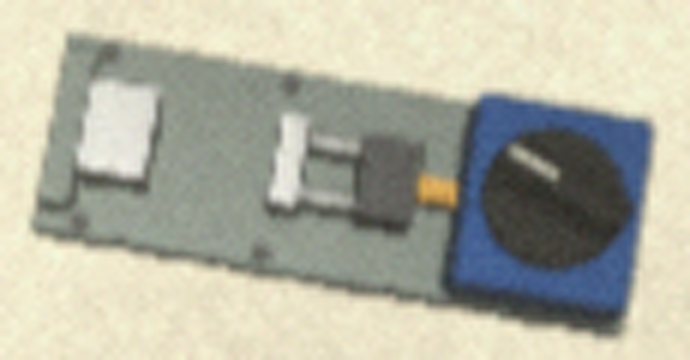

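View pics/c3.png

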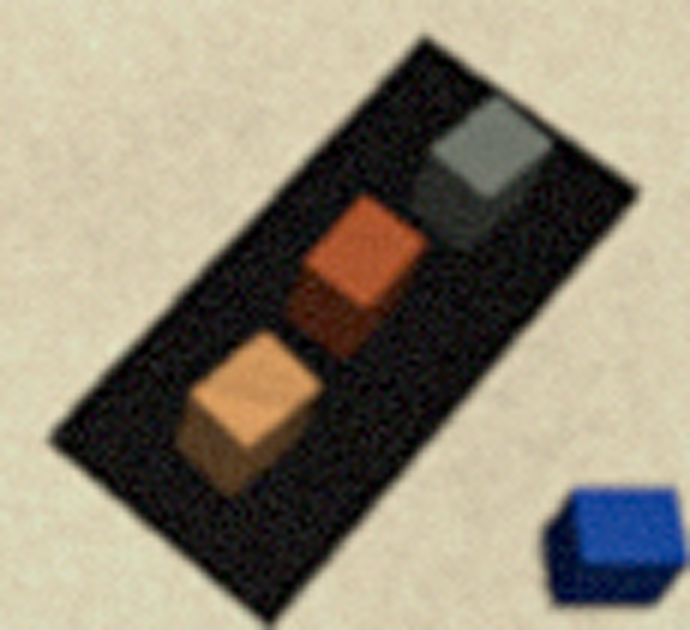

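View pics/c4.png

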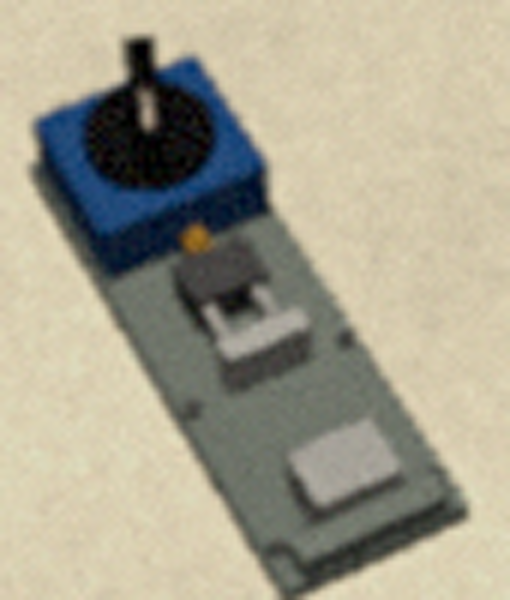

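The crops show the red-brown block in the middle of the tray (crop 155,280), between pale and dark. The vise has its anvil to the left in the top view, with the dial's white mark pointing up-left. Now to measure.

```bash
cat > meas.py <<'E'
from h import *
t=Cam("top"); s=Cam("scene")
def rect(c,mask,box,z,name,minA=20):
    m=np.zeros(mask.shape,np.uint8); x0,y0,x1,y1=box; m[y0:y1,x0:x1]=mask[y0:y1,x0:x1]
    cs,_=cv2.findContours(m,cv2.RETR_EXTERNAL,cv2.CHAIN_APPROX_NONE)
    if not cs: print(name,"none"); return
    k=max(cs,key=cv2.contourArea)
    P=c.plane(k.reshape(-1,2),z)
    (cx,cy),(w,h),a=cv2.minAreaRect((P[:,:2]*1000).astype(np.float32))
    M=cv2.moments(m,True); ctr=c.plane([[M['m10']/M['m00'],M['m01']/M['m00']]],z)[0]
    b=cv2.boxPoints(((cx,cy),(w,h),a))
    e=b[1]-b[0]; e2=b[2]-b[1]; L=e if np.hypot(*e)>np.hypot(*e2) else e2
    print(name,"rect c",round(cx,1),round(cy,1),"wh",round(w,1),round(h,1),"long dir deg",round(np.degrees(np.arctan2(L[1],L[0]))%180,1),"centroid",np.round(ctr*1000,1),"A",int(m.sum()//max(1,m.max())))
    return cx,cy
def hsv(c): return cv2.cvtColor(c.im,cv2.COLOR_RGB2HSV)
if __name__=="__main__":
  for c,n,bx in ((t,"top",(165,200,205,290)),(s,"scene",(310,225,425,330))):
    H=hsv(c); print(n)
    # bright tops
    red=(((H[...,0]<12)|(H[...,0]>172))&(H[...,1]>120)&(H[...,2]>85)).astype(np.uint8)
    rect(c,red,bx,.054,"red")
    pale=((H[...,0]>=10)&(H[...,0]<22)&(H[...,1]>90)&(H[...,2]>115)).astype(np.uint8)
    rect(c,pale,bx,.054,"pale")
    blue=((H[...,0]>100)&(H[...,0]<130)&(H[...,1]>120)&(H[...,2]>45)).astype(np.uint8)
    vb=(325,185,375,240) if n=="top" else (210,150,260,200)
    rect(c,blue,vb,.05,"housing")
    g=((H[...,1]<110)&(H[...,2]>95)).astype(np.uint8)
  H=hsv(t)
  print(H[245:250,175:185,2], H[215:240:5,180])
E
python3 meas.py
python3 - <<'E'
from h import *
t=Cam("top")
# hand-read points in crop c2 (scale 6, origin 260,180)
q=lambda L:[(260+(x+.5)/6-.5,180+(y+.5)/6-.5) for x,y in L]
print("base",np.round(t.plane(q([(68,36),(33,233)]),.012)*1000,1))
print("anvil top corners f/b",np.round(t.plane(q([(160,84),(146,186),(90,78),(78,176)]),.04)*1000,1))
print("jaw top face",np.round(t.plane(q([(307,117),(292,210)]),.04)*1000,1))
print("housing",np.round(t.plane(q([(482,94),(653,122),(625,320),(448,286)]),.05)*1000,1))
print("disc",np.round(t.plane(q([(560,198)]),.058)*1000,1))
print("mark",np.round(t.plane(q([(513,149),(557,178)]),.091)*1000,1))
E
```

```text
top
red rect c 505.8 227.6 wh 38.8 28.5 long dir deg 7.6 centroid [505.7 227.5  54. ] A 181
pale rect c 578.9 240.8 wh 36.4 25.2 long dir deg 1.9 centroid [579.1 241.2  54. ] A 157
housing rect c 582.5 -199.0 wh 70.0 77.0 long dir deg 168.7 centroid [ 578.7 -195.3   50. ] A 309
scene
red rect c 506.6 229.4 wh 37.8 27.9 long dir deg 8.5 centroid [506.8 229.4  54. ] A 176
pale rect c 580.4 243.7 wh 36.7 26.1 long dir deg 1.1 centroid [580.2 243.7  54. ] A 176
housing rect c 587.6 -195.2 wh 71.9 80.4 long dir deg 169.2 centroid [ 593.4 -189.    50. ] A 303
[[103 115 121 115 116 111 117 111 113 112]
 [ 99 117 117 119 120 112 116 115 113 115]
 [102 113 116 119 115 112 112 113 111 114]
 [ 99 115 115 113 110 113 115 111 115 117]
 [102 115 114 114 111 113 113 114 117 115]] [[ 15 127 142]
 [ 15 120 145]
 [ 16 114  56]
 [ 30  32  40]
 [ 15  36  42]]
base [[665.4   3.4  12. ]
 [577.8  19.   12. ]]
anvil top corners f/b [[637.1 -36.2  40. ]
 [592.9 -29.8  40. ]
 [640.   -6.4  40. ]
 [597.5  -1.   40. ]]
jaw top face [[622.2 -98.6  40. ]
 [582.1 -91.4  40. ]]
housing [[ 629.5 -172.1   50. ]
 [ 616.8 -244.1   50. ]
 [ 532.7 -228.5   50. ]
 [ 547.7 -155.1   50. ]]
disc [[ 583.1 -201.9   58. ]]
mark [[ 597.6 -177.6   91. ]
 [ 585.5 -195.    91. ]]
```

```bash
cat > rel.py <<'E'
import sys,numpy as np
from station import status
from scipy.spatial.transform import Rotation as R
o=status.get_obs(); R0=R.from_euler('xyz',o['eef_rot']); 
a=[float(v) for v in sys.argv[1:]]  # x y z(mm) yaw(deg)
d=R0.inv().apply(np.array(a[:3])/1000-o['ee_pos'])
rv=(R0.inv()*R.from_euler('xyz',[np.pi,0,np.radians(a[3])])).as_rotvec()/(np.pi/2)
print("at",np.round(o['ee_pos']*1000,1),np.round(np.degrees(o['eef_rot']),1),"t",round(o['time_s'],2)); print("row",np.round(d,4),np.round(rv,4))
E
python3 rel.py 506 228.5 180 8
python3 - <<'E'
from h import *
t=Cam("top");s=Cam("scene")
q=lambda L:[(260+(x+.5)/6-.5,180+(y+.5)/6-.5) for x,y in L]
w=lambda L:[(210+(x+.5)/6-.5,150+(y+.5)/6-.5) for x,y in L]
print("jaw front top",np.round(t.plane(q([(282,112),(265,208)]),.04)*1000,1))
print("scene jaw front",np.round(s.plane(w([(306,322),(225,362)]),.04)*1000,1))
print("scene anvil front edge (facing jaw)",np.round(s.plane(w([(370,418),(292,462)]),.04)*1000,1))
print("scene housing",np.round(s.plane(w([(192,58),(265,165),(100,232),(38,128)]),.05)*1000,1))
print("scene disc",np.round(s.plane(w([(150,132)]),.058)*1000,1))
E
```

```text
at [ 224.6 -502.   205.3] [-180.    -0.    24.1] t 0.35
row [ 0.5552 -0.5518  0.0255] [-1.00e-04 -0.00e+00  1.79e-01]
jaw front top [[624.5 -88.   40. ]
 [583.1 -80.   40. ]]
scene jaw front [[587.8 -81.2  40. ]
 [627.7 -86.6  40. ]]
scene anvil front edge (facing jaw) [[597.5 -25.3  40. ]
 [636.5 -28.8  40. ]]
scene housing [[ 541.  -224.6   50. ]
 [ 553.3 -154.2   50. ]
 [ 632.2 -170.    50. ]
 [ 619.6 -235.    50. ]]
scene disc [[ 585.3 -196.    58. ]]
```

```bash
python3 -m jog '[[0.035,-0.035,0.002,0,0,0.03,0.3],[0.07,-0.07,0.003,0,0,0.06,0.3],[0.104,-0.104,0.004,0,0,0.09,0.3],[0.139,-0.138,0.006,0,0,0.12,0.3],[0.174,-0.173,0.008,0,0,0.15,0.3],[0.208,-0.207,0.01,0,0,0.179,0.3],[0.243,-0.242,0.012,0,0,0.179,0.3],[0.278,-0.276,0.014,0,0,0.179,0.3],[0.313,-0.311,0.016,0,0,0.179,0.3],[0.347,-0.345,0.018,0,0,0.179,0.3],[0.382,-0.38,0.02,0,0,0.179,0.3],[0.417,-0.414,0.022,0,0,0.179,0.3],[0.451,-0.449,0.024,0,0,0.179,0.3],[0.486,-0.483,0.025,0,0,0.179,0.3],[0.521,-0.518,0.025,0,0,0.179,0.3],[0.555,-0.552,0.025,0,0,0.179,0.3],[0.555,-0.552,0.025,0,0,0.179,0.3],[0.555,-0.552,0.025,0,0,0.179,0.3],[0.555,-0.552,0.025,0,0,0.179,0.3],[0.555,-0.552,0.025,0,0,0.179,0.3]]' 10; python3 rel.py 506 228.5 22 8
```

```text
time_s: 2.45
ee_pos: [0.5057, 0.2275, 0.1808]
eef_rot: [-3.141, -0.0, 0.138]
force: [-0.1, 0.8, -0.4]
grip_width: 0.061
at [505.7 227.5 180.8] [-180.    -0.     7.9] t 2.45
row [ 0.0003 -0.0009  0.1588] [-0.0001 -0.0003 -0.0009]
```

```bash
python3 -m jog '[[0,0,0.045,0,0,0,0.3],[0,-0.001,0.085,0,0,0,0.3],[0,-0.001,0.12,0,0,0,0.3],[0,-0.001,0.14,0,0,0,0.3],[0,-0.001,0.159,0,0,0,0.3],[0,-0.001,0.159,0,0,0,0.3],[0,-0.001,0.159,0,0,0,0.3]]' 10
python3 - <<'E'
from h import *
c=Cam("scene"); c.crop(310,200,425,330,4,"pics/d1.png")
E
```

```text
time_s: 3.15
ee_pos: [0.506, 0.2281, 0.0227]
eef_rot: [-3.141, -0.001, 0.137]
force: [0.6, -0.4, 0.1]
grip_width: 0.0611
```

View pics/d1.png

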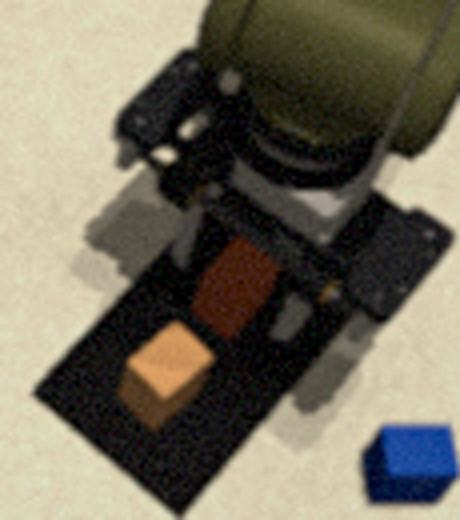

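The fingers straddle the red-brown block (crop 235,285), with the pale one untouched at (170,375). Closing, then lifting.

```bash
python3 -m jog '[[0,0,0,0,0,0,-0.6],[0,0,0,0,0,0,-0.6],[0,0,0,0,0,0,-0.6],[0,0,0,0,0,0,-0.6],[0,0,0,0,0,0,-0.6],[0,0,-0.03,0,0,0,-0.6],[0,0,-0.07,0,0,0,-0.6],[0,0,-0.11,0,0,0,-0.6],[0,0,-0.13,0,0,0,-0.6],[0,0,-0.13,0,0,0,-0.6]]' 12; python3 rel.py 611.5 -55 150 80;python3 rel.py 611.5 -55 31.5 80
python3 - <<'E'
from h import *
c=Cam("scene"); c.crop(280,150,425,330,3,"pics/d2.png")
E
```

```text
time_s: 4.2
ee_pos: [0.5071, 0.2287, 0.156]
eef_rot: [-3.14, -0.007, 0.138]
force: [-0.3, -0.4, -1.6]
grip_width: 0.0299
at [507.1 228.7 156. ] [-179.9   -0.4    7.9] t 4.2
row [0.0644 0.2954 0.006 ] [ 0.0019 -0.0044 -0.8012]
at [507.1 228.7 156. ] [-179.9   -0.4    7.9] t 4.2
row [0.0636 0.2956 0.1245] [ 0.0019 -0.0044 -0.8012]
```

View pics/d2.png

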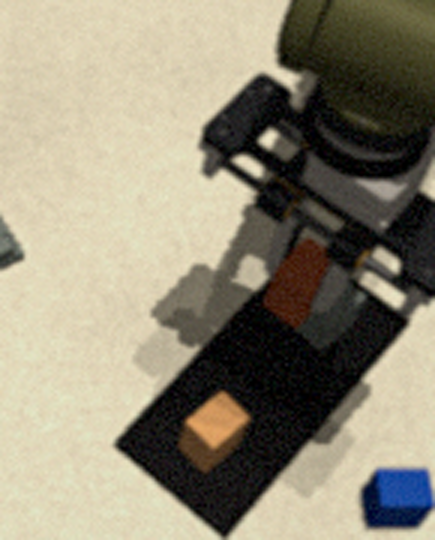

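The block (crop 295,280) is held and off the tray, width 29.9 mm. Carrying it to above the bed.

```bash
python3 -m jog '[[0.006,0.03,0,0,0,-0.08,-0.6],[0.013,0.06,0,0,0,-0.16,-0.6],[0.019,0.09,0,0,0,-0.24,-0.6],[0.026,0.12,0,0,0,-0.32,-0.6],[0.032,0.15,0,0,0,-0.4,-0.6],[0.038,0.18,0,0,0,-0.48,-0.6],[0.045,0.21,0.002,0,-0.002,-0.56,-0.6],[0.052,0.24,0.004,0,-0.002,-0.64,-0.6],[0.058,0.265,0.006,0.001,-0.004,-0.72,-0.6],[0.061,0.28,0.006,0.002,-0.004,-0.77,-0.6],[0.063,0.29,0.006,0.002,-0.004,-0.8,-0.6],[0.064,0.295,0.006,0.002,-0.004,-0.801,-0.6],[0.064,0.295,0.006,0.002,-0.004,-0.801,-0.6],[0.064,0.295,0.006,0.002,-0.004,-0.801,-0.6]]'; python3 rel.py 611.5 -55 60 80
python3 - <<'E'
from h import *
c=Cam("scene"); c.crop(210,120,330,260,4,"pics/e1.png")
c=Cam("top"); c.crop(250,170,375,250,5,"pics/e2.png")
E
```

```text
time_s: 5.65
ee_pos: [0.6099, -0.0546, 0.1469]
eef_rot: [-3.138, 0.001, 1.395]
force: [1.3, 1.3, -0.3]
grip_width: 0.0298
at [609.9 -54.6 146.9] [-1.798e+02  1.000e-01  7.990e+01] t 5.65
row [-0.      0.002   0.0869] [-0.0024  0.0006 -0.0008]
```

View pics/e1.png

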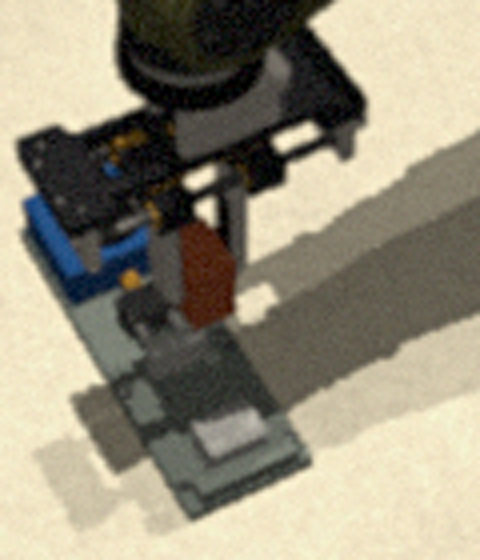

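View pics/e2.png

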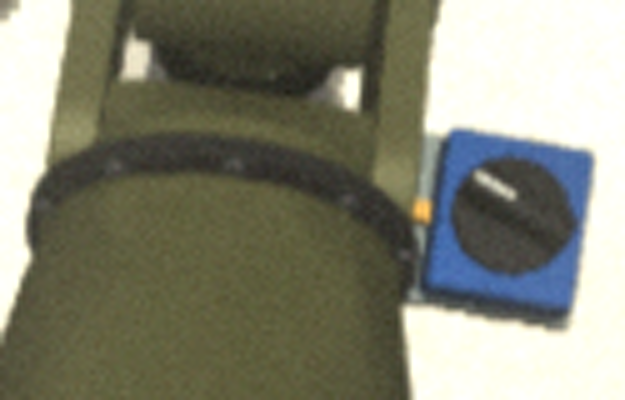

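The block (crop e1 205,275) hangs upright above the bed, between the moving jaw and the anvil. I'll lower it to just above jaw height and look again.

```bash
python3 -m jog '[[0,0.002,0.03,-0.002,0,0,-0.6],[0,0.002,0.06,-0.002,0,0,-0.6],[0,0.002,0.08,-0.002,0,0,-0.6],[0,0.002,0.084,-0.002,0,0,-0.6],[0,0.002,0.084,-0.002,0,0,-0.6]]'; python3 rel.py 611.5 -55 31 80
python3 - <<'E'
from h import *
c=Cam("scene"); c.crop(210,140,310,250,5,"pics/e3.png")
E
```

```text
time_s: 6.25
ee_pos: [0.6116, -0.0545, 0.0634]
eef_rot: [-3.141, 0.001, 1.396]
force: [-0.5, 0.0, -0.1]
grip_width: 0.0301
at [611.6 -54.5  63.4] [-1.8e+02  1.0e-01  8.0e+01] t 6.25
row [-0.0005 -0.      0.0324] [-0.0002  0.0007 -0.0002]
```

View pics/e3.png

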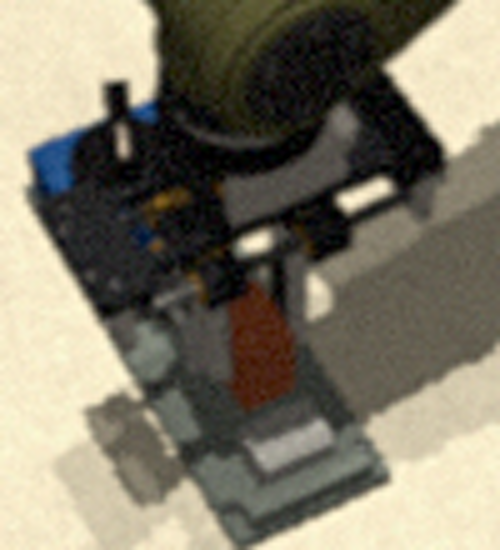

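```bash
python3 - <<'E'
from h import *
s=Cam("scene")
w=lambda L:[(210+(x+.5)/5-.5,140+(y+.5)/5-.5) for x,y in L]
print(np.round(s.plane(w([(248,411),(297,386)]),.0447)*1000,1)); print(np.round(s.plane(w([(247,443),(325,413)]),.04)*1000,1))
E
python3 -m jog '[[0,0,0.015,0,0,0,-0.6],[0,0,0.025,0,0,0,-0.6],[0,0,0.03,0,0,0,-0.6],[0,0,0.032,0,0,0,-0.6],[0,0,0.032,0,0,0,-0.6]]'
```

```text
[[627.7 -36.1  44.7]
 [599.2 -32.3  44.7]]
[[638.  -23.9  40. ]
 [596.5 -13.1  40. ]]
time_s: 6.85
ee_pos: [0.6123, -0.0548, 0.0324]
eef_rot: [3.14, 0.001, 1.396]
force: [-0.4, 0.6, -0.1]
grip_width: 0.0298
```

```bash
python3 -m jog '[[0,0,0.001,0,0,0,-0.6],[0,0,0.002,0,0,0,-0.6],[0,0,0.002,0,0,0,-0.6]]'
```

```text
time_s: 7.15
ee_pos: [0.6126, -0.0549, 0.0313]
eef_rot: [3.139, 0.001, 1.396]
force: [-3.0, -0.8, 6.6]
grip_width: 0.0297
```

Contact with the bed (6.6 N up). Releasing and rising.

```bash
python3 -m jog '[[0,0,0,0,0,0,-0.3],[0,0,0,0,0,0,-0.2],[0,0,0,0,0,0,-0.1],[0,0,0,0,0,0,0],[0,0,0,0,0,0,0.1],[0,0,0,0,0,0,0.1],[0,0,0,0,0,0,0.1],[0,0,-0.03,0,0,0,0.1],[0,0,-0.07,0,0,0,0.1],[0,0,-0.11,0,0,0,0.1],[0,0,-0.125,0,0,0,0.1],[0,0,-0.125,0,0,0,0.1]]'; python3 -m jog '[[-0.04,0,0,0,0,0,0.1],[-0.08,0,0,0,0,0,0.1],[-0.12,0,0,0,0,0,0.1],[-0.16,0,0,0,0,0,0.1],[-0.2,0,0,0,0,0,0.1],[-0.2,0,0,0,0,0,0.1],[-0.2,0,0,0,0,0,0.1]]'
python3 - <<'E'
from h import *
c=Cam("scene"); c.crop(210,140,310,250,5,"pics/f1.png")
c=Cam("top"); c.crop(250,170,375,250,5,"pics/f2.png")
E
```

```text
time_s: 8.35
ee_pos: [0.6131, -0.0548, 0.1584]
eef_rot: [3.135, 0.001, 1.396]
force: [0.3, 0.3, -0.5]
grip_width: 0.052
time_s: 9.05
ee_pos: [0.5776, -0.2519, 0.1564]
eef_rot: [3.138, -0.0, 1.394]
force: [-0.3, -0.5, -0.4]
grip_width: 0.0518
```

View pics/f1.png

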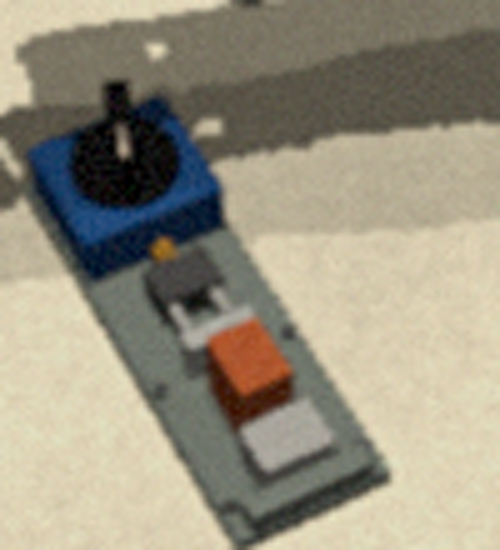

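View pics/f2.png

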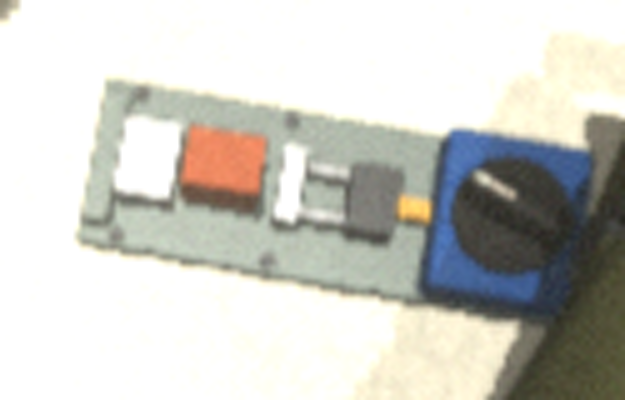

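The block (f1 250,370; f2 223,165) stands upright, squarely between jaw and anvil, released. Next is the dial: refine its axis and bar direction.

Run:
```python
from h import *
t=Cam("top");s=Cam("scene")
t.crop(330,190,375,240,14,"pics/g1.png"); s.crop(212,150,262,205,12,"pics/g2.png")
for c,n,b in ((t,"top",(330,190,368,240)),(s,"scene",(212,150,262,205))):
    x0,y0,x1,y1=b; H=cv2.cvtColor(c.im,cv2.COLOR_RGB2HSV)
    m=np.zeros(H.shape[:2],np.uint8); sub=H[y0:y1,x0:x1]
    m[y0:y1,x0:x1]=(sub[...,1]<90)&(sub[...,2]>75)
    k,l,st,ce=cv2.connectedComponentsWithStats(m)
    for i in range(1,k):
        if 4<st[i,4]<60:
            pts=np.argwhere(l==i)[:,::-1]; P=c.plane(pts,.091)[:,:2]*1000
            v=cv2.fitLine(P.astype(np.float32),cv2.DIST_L2,0,.01,.01).ravel()
            print(n,ce[i].round(1),st[i,4],P.mean(0).round(1),np.degrees(np.arctan2(v[1],v[0])).round(1))
```

```text
top [348.3 206.3] 21 [ 592.8 -185.4] 53.8
scene [259.  151.9] 18 [ 508.8 -186.4] 83.8
scene [251.5 165.4] 19 [ 552.9 -162.1] -30.6
scene [212.7 173.5] 11 [ 646.6 -203.2] 67.8
scene [235.8 199.3] 10 [ 649.2 -100.3] 6.5
```

View pics/g1.png

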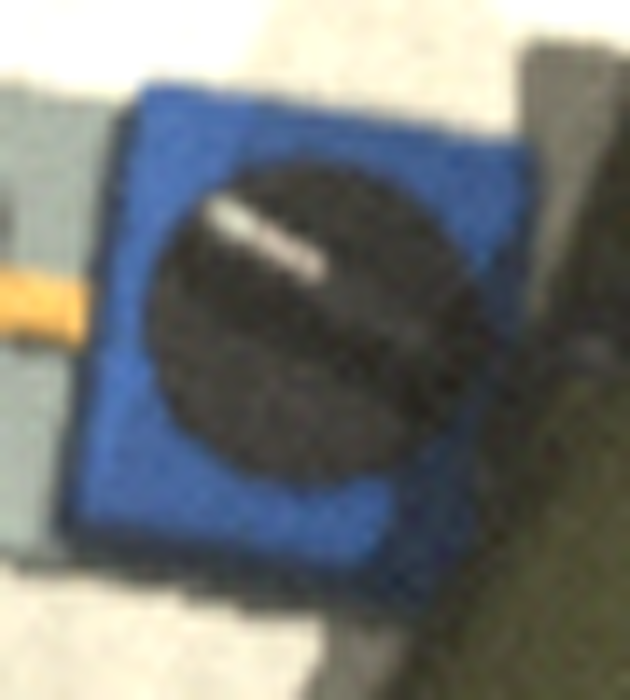

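View pics/g2.png

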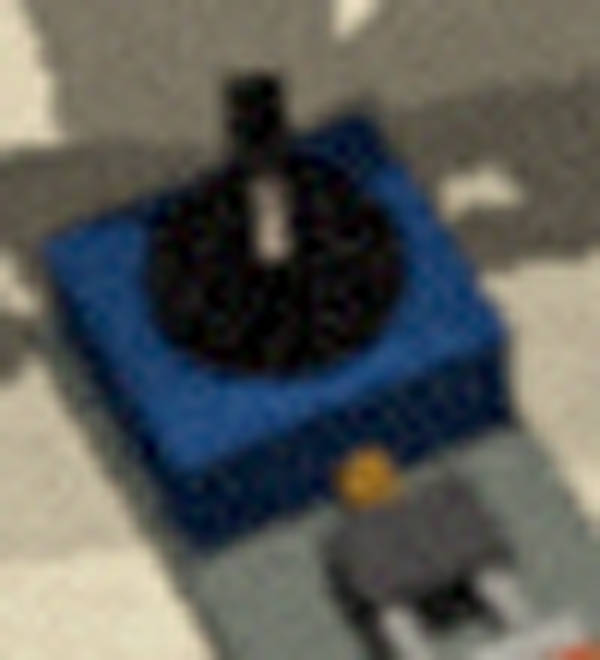

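```bash
python3 - <<'E'
from h import *
t=Cam("top");s=Cam("scene")
q=lambda L,o,k:[(o[0]+(x+.5)/k-.5,o[1]+(y+.5)/k-.5) for x,y in L]
a=t.plane(q([(208,203),(325,270)],(330,190),14),.091)*1000
b=s.plane(q([(275,260),(264,178),(255,78)],(212,150),12),.091)*1000
print(a.round(1));print(b.round(1))
d=lambda p,r:np.degrees(np.arctan2(*(p-r)[:2][::-1])).round(1)
print(d(a[0],a[1]),d(b[0],b[1]),d(b[0],b[2]),(b[0]+b[2])/2)
print("disc top",t.plane(q([(312,322)],(330,190),14),.056)*1000,s.plane(q([(275,262)],(212,150),12),.056)*1000)
E
python3 rel.py 583.5 -199 150 55
```

```text
[[ 598.5 -176.    91. ]
 [ 586.6 -195.9   91. ]]
[[ 598.9 -174.2   91. ]
 [ 587.2 -194.1   91. ]
 [ 571.8 -218.5   91. ]]
58.9 59.5 58.5 [ 585.33897267 -196.31670171   91.        ]
disc top [[ 583.62463701 -199.53247353   56.        ]] [[ 584.25491011 -198.19234711   56.        ]]
at [ 578.6 -250.8  158.5] [179.6   0.   80. ] t 9.35
row [ 0.0519 -0.0042  0.0084] [ 0.0039 -0.0004  0.2783]
```

Both views agree: axis about (584,-198.5), bar toward its mark at about 58.5° yaw, bar length about 52 mm (known 56). Moving over the dial.

```bash
python3 rel.py 584.2 -198.4 110 58.5; python3 -m jog '[[0.018,-0.002,0.015,0.004,0,0.08,-0.15],[0.036,-0.004,0.03,0.004,0,0.16,-0.15],[0.052,-0.005,0.045,0.004,0,0.23,-0.15],[0.0525,-0.005,0.048,0.004,0,0.239,-0.15],[0.0525,-0.005,0.048,0.004,0,0.239,-0.15],[0.0525,-0.005,0.048,0.004,0,0.239,-0.15]]' 25; python3 rel.py 584.2 -198.4 65 58.5
```

```text
at [ 578.6 -250.8  158.5] [179.6   0.   80. ] t 9.35
row [ 0.0526 -0.0038  0.0484] [ 0.0039 -0.0003  0.2394]
time_s: 9.95
ee_pos: [0.5833, -0.199, 0.1112]
eef_rot: [3.141, -0.0, 1.024]
force: [0.1, -0.1, -0.6]
grip_width: 0.0401
at [ 583.3 -199.   111.2] [179.9  -0.   58.7] t 9.95
row [0.001  0.0004 0.0462] [ 0.0007 -0.0002  0.0019]
```

```bash
python3 -m jog '[[0.001,0,0.02,0.001,0,0.002,-0.15],[0.001,0,0.035,0.001,0,0.002,-0.15],[0.001,0,0.044,0.001,0,0.002,-0.15],[0.001,0,0.046,0.001,0,0.002,-0.15],[0.001,0,0.046,0.001,0,0.002,-0.15]]'
python3 - <<'E'
from h import *
c=Cam("scene"); c.crop(190,110,290,230,5,"pics/i1.png")
o=status.get_obs(); print(o['moment'],o['tau'][5],o['force'])
E
```

```text
time_s: 10.45
ee_pos: [0.5839, -0.1984, 0.0653]
eef_rot: [-3.141, -0.0, 1.021]
force: [0.1, -0.2, 0.2]
grip_width: 0.0399
[ 0.01595111 -0.04426405  0.02288702] -0.011299900361336768 [ 0.76599083 -0.0043325  -0.14674983]
```

View pics/i1.png

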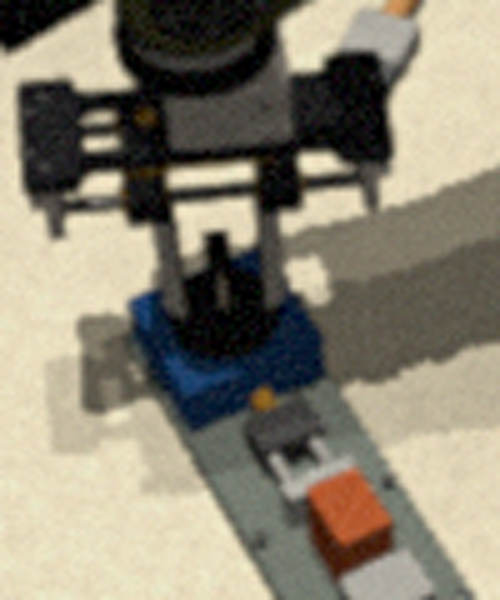

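The bar (crop 217,260) sits between the fingers (172 and 270). Closing at 25 N.

```bash
cat > st.py <<'E'
from station import status
import numpy as np
o=status.get_obs()
print("t%.2f yaw %.2f xy %s F %s M %s tau6 %.3f w %.1f q6 %.0f"%(o['time_s'],np.degrees(o['eef_rot'][2]),np.round(o['ee_pos']*1000,1),np.round(o['force'],1),np.round(o['moment'],3),o['tau'][5],o['grip_width']*1000,np.degrees(o['qpos'][5])))
E
python3 -m jog '[[0,0,0,0,0,0,-0.4],[0,0,0,0,0,0,-0.6],[0,0,0,0,0,0,-0.8],[0,0,0,0,0,0,-0.8],[0,0,0,0,0,0,-0.8],[0,0,0,0,0,0,-0.8]]' 25 >/dev/null; python3 st.py; python3 -m jog '[[0,0,0,0,0,0,-0.8]]'>/dev/null; python3 st.py;  python3 -m jog '[[0,0,0,0,0,0,-0.8]]'>/dev/null; python3 st.py
```

```text
t11.10 yaw 58.50 xy [ 584.7 -198.7   66. ] F [ 5.4 -3.1 -0.9] M [-0.502 -0.874 -0.027] tau6 0.048 w 14.2 q6 9
t11.20 yaw 58.51 xy [ 584.7 -198.7   66.1] F [ 0.6 -0.3 -0.8] M [-0.082 -0.053  0.024] tau6 0.051 w 13.7 q6 9
t11.30 yaw 58.51 xy [ 584.7 -198.7   66.1] F [ 2.5 -0.5 -0.5] M [-0.145 -0.359  0.069] tau6 0.047 w 13.8 q6 9
```

```bash
python3 -m jog '[[0,0,0,0,0,0.045,-0.8]]'>/dev/null; python3 st.py
python3 -m jog '[[0,0,0,0,0,0.045,-0.8]]'>/dev/null; python3 st.py
python3 -m jog '[[0,0,0,0,0,0.045,-0.8]]'>/dev/null; python3 st.py
python3 -m jog '[[0,0,0,0,0,0.045,-0.8]]'>/dev/null; python3 st.py
python3 -m jog '[[0,0,0,0,0,0.045,-0.8]]'>/dev/null; python3 st.py
python3 -m jog '[[0,0,0,0,0,0.0,-0.8]]'>/dev/null; python3 st.py
```

```text
t11.40 yaw 54.45 xy [ 584.7 -198.7   66. ] F [ 2.8 -1.4 -1.5] M [-0.148 -0.498  0.274] tau6 -2.399 w 14.2 q6 13
t11.50 yaw 50.26 xy [ 584.8 -198.8   66.1] F [ 2.7 -1.7 -0.5] M [-0.285 -0.436  0.146] tau6 -1.415 w 13.8 q6 18
t11.60 yaw 46.03 xy [ 584.9 -198.8   66.1] F [ 1.5 -1.9 -0.8] M [-0.217 -0.407 -0.144] tau6 -1.785 w 14.0 q6 22
t11.70 yaw 41.79 xy [ 584.9 -198.9   66.1] F [ 2.4 -0.9 -1.2] M [-0.246 -0.419 -0.181] tau6 -1.737 w 13.6 q6 26
t11.80 yaw 37.57 xy [ 585.  -198.9   66. ] F [ 2.6 -1.7 -1.2] M [-0.21  -0.449  0.135] tau6 -1.440 w 13.7 q6 30
t11.90 yaw 37.49 xy [ 585.  -198.9   66.1] F [ 2.1 -1.  -0.7] M [-0.147 -0.36   0.069] tau6 1.393 w 14.0 q6 30
```

Moment z shows the detent clearly (+0.27, zero midway, −0.18, back). One click done, no contact yet. Next click.

```bash
python3 -m jog '[[0,0,0,0,0,0.033,-0.8]]'>/dev/null; python3 st.py
python3 -m jog '[[0,0,0,0,0,0.043,-0.8]]'>/dev/null; python3 st.py
python3 -m jog '[[0,0,0,0,0,0.043,-0.8]]'>/dev/null; python3 st.py
python3 -m jog '[[0,0,0,0,0,0.043,-0.8]]'>/dev/null; python3 st.py
python3 -m jog '[[0,0,0,0,0,0.043,-0.8]]'>/dev/null; python3 st.py
python3 -m jog '[[0,0,0,0,0,0.0,-0.8]]'>/dev/null; python3 st.py
echo
python3 -m jog '[[0,0,0,0,0,0.043,-0.8]]'>/dev/null; python3 st.py
python3 -m jog '[[0,0,0,0,0,0.043,-0.8]]'>/dev/null; python3 st.py
python3 -m jog '[[0,0,0,0,0,0.043,-0.8]]'>/dev/null; python3 st.py
python3 -m jog '[[0,0,0,0,0,0.043,-0.8]]'>/dev/null; python3 st.py
python3 -m jog '[[0,0,0,0,0,0.043,-0.8]]'>/dev/null; python3 st.py
python3 -m jog '[[0,0,0,0,0,0.0,-0.8]]'>/dev/null; python3 st.py
```

```text
t12.00 yaw 34.64 xy [ 585.  -198.9   66.1] F [ 3.5 -1.1 -1.2] M [-0.239 -0.468  0.223] tau6 -1.527 w 13.7 q6 33
t12.10 yaw 30.80 xy [ 585.  -199.    66.1] F [ 2.8 -1.9 -1.3] M [-0.298 -0.375  0.214] tau6 -1.438 w 13.8 q6 37
t12.20 yaw 26.91 xy [ 585.1 -199.1   66.1] F [ 2.9 -2.2 -1.3] M [-0.26  -0.363 -0.161] tau6 -1.605 w 13.6 q6 41
t12.30 yaw 23.00 xy [ 585.1 -199.1   66. ] F [ 2.1 -2.3 -1.5] M [-0.223 -0.415 -0.17 ] tau6 -1.669 w 13.4 q6 45
t12.40 yaw 19.10 xy [ 585.1 -199.2   66.1] F [ 3.  -2.  -1.6] M [-0.157 -0.382  0.029] tau6 -1.429 w 13.7 q6 49
t12.50 yaw 19.14 xy [ 585.1 -199.2   66.1] F [ 2.8 -1.4 -0.9] M [-0.056 -0.33  -0.016] tau6 1.279 w 13.9 q6 49

t12.60 yaw 15.46 xy [ 585.1 -199.2   66.1] F [ 2.2 -2.3 -1.7] M [-0.26  -0.455  0.216] tau6 -2.138 w 13.6 q6 52
t12.70 yaw 11.68 xy [ 585.1 -199.3   66.1] F [ 2.3 -2.1 -0.7] M [-0.238 -0.376  0.301] tau6 -1.127 w 13.8 q6 56
t12.80 yaw 7.88 xy [ 585.1 -199.4   66.1] F [ 2.6 -2.1 -1.3] M [-0.257 -0.315 -0.091] tau6 -1.476 w 13.8 q6 60
t12.90 yaw 4.06 xy [ 585.2 -199.4   66.1] F [ 1.1 -1.6 -1.6] M [-0.192 -0.316 -0.227] tau6 -1.646 w 13.8 q6 64
t13.00 yaw 0.24 xy [ 585.2 -199.5   66.1] F [ 2.6 -1.4 -1.4] M [-0.14  -0.343 -0.099] tau6 -1.478 w 13.9 q6 68
t13.10 yaw 0.35 xy [ 585.2 -199.5   66.1] F [ 2.2 -1.5 -1. ] M [-0.084 -0.339 -0.064] tau6 1.222 w 13.6 q6 67
```

Three clicks with no contact. Look at the gap, then continue.

Run:
```python
from h import *
c=Cam("scene"); c.crop(215,160,305,240,7,"pics/j1.png")
```

```text
(no output)
```

View pics/j1.png

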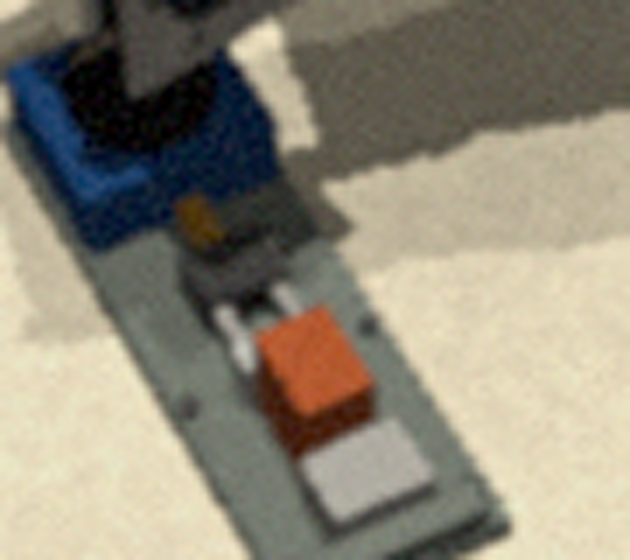

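```bash
python3 -m jog '[[0,0,0,0,0,0.058,-0.8]]'>/dev/null; python3 st.py
python3 -m jog '[[0,0,0,0,0,0.043,-0.8]]'>/dev/null; python3 st.py
python3 -m jog '[[0,0,0,0,0,0.043,-0.8]]'>/dev/null; python3 st.py
python3 -m jog '[[0,0,0,0,0,0.043,-0.8]]'>/dev/null; python3 st.py
python3 -m jog '[[0,0,0,0,0,0.043,-0.8]]'>/dev/null; python3 st.py
python3 -m jog '[[0,0,0,0,0,0.0,-0.8]]'>/dev/null; python3 st.py
python3 -m jog '[[0,0,0,0,0,0.0,-0.8]]'>/dev/null; python3 st.py
```

```text
t13.25 yaw -4.54 xy [ 585.2 -199.6   66.1] F [ 2.  -1.9 -1.7] M [-0.367 -0.437  0.214] tau6 -3.057 w 13.8 q6 72
t13.35 yaw -8.34 xy [ 585.2 -199.6   66. ] F [ 1.6 -1.  -1.6] M [-0.227 -0.374  0.25 ] tau6 -0.799 w 13.8 q6 76
t13.45 yaw -12.12 xy [ 585.1 -199.7   66. ] F [ 2.4 -2.1 -0.9] M [-0.242 -0.357 -0.072] tau6 -1.462 w 14.1 q6 80
t13.55 yaw -15.92 xy [ 585.1 -199.8   66.1] F [ 1.9 -1.6 -0.9] M [-0.121 -0.364 -0.226] tau6 -1.622 w 13.7 q6 84
t13.65 yaw -19.72 xy [ 585.1 -199.8   66.1] F [ 2.7 -1.8 -0.3] M [-0.1   -0.373  0.031] tau6 -1.423 w 14.2 q6 88
t13.75 yaw -19.59 xy [ 585.1 -199.9   66.1] F [ 2.5 -1.1 -2. ] M [-0.05  -0.355 -0.103] tau6 1.277 w 13.5 q6 87
t13.85 yaw -19.35 xy [ 585.1 -199.8   66.1] F [ 2.3 -1.1 -1.2] M [-0.107 -0.452 -0.048] tau6 0.167 w 13.8 q6 87
```

Four clicks down, and the trough is still −0.226, as in free clicks. The next click tells (expect bump/mean +0.07 if the jaw already touches), so I'll sample it finely.

```bash
python3 -m jog '[[0,0,0,0,0,0.034,-0.8]]'>/dev/null; python3 st.py
python3 -m jog '[[0,0,0,0,0,0.022,-0.8]]'>/dev/null; python3 st.py
python3 -m jog '[[0,0,0,0,0,0.022,-0.8]]'>/dev/null; python3 st.py
python3 -m jog '[[0,0,0,0,0,0.022,-0.8]]'>/dev/null; python3 st.py
python3 -m jog '[[0,0,0,0,0,0.022,-0.8]]'>/dev/null; python3 st.py
```

```text
t13.95 yaw -22.20 xy [ 585.1 -199.9   66.1] F [ 1.9 -2.  -1.9] M [-0.22  -0.373  0.086] tau6 -1.783 w 13.8 q6 90
t14.05 yaw -24.07 xy [ 585.1 -199.9   66.1] F [ 2.1 -1.9 -0.3] M [-0.203 -0.379  0.236] tau6 -0.180 w 13.8 q6 92
t14.15 yaw -25.90 xy [ 585.1 -199.9   66.1] F [ 1.3 -1.7 -0.5] M [-0.232 -0.391  0.296] tau6 -0.368 w 13.9 q6 94
t14.25 yaw -27.72 xy [ 585.1 -200.    66. ] F [ 1.3 -2.2 -1.5] M [-0.204 -0.368  0.315] tau6 -0.332 w 13.7 q6 96
t14.35 yaw -29.55 xy [ 585.1 -200.    66.1] F [ 1.6 -2.8 -1.5] M [-0.215 -0.349  0.196] tau6 -0.429 w 13.7 q6 97
```

```bash
python3 -m jog '[[0,0,0,0,0,0.022,-0.8]]'>/dev/null; python3 st.py
python3 -m jog '[[0,0,0,0,0,0.022,-0.8]]'>/dev/null; python3 st.py
python3 -m jog '[[0,0,0,0,0,0.022,-0.8]]'>/dev/null; python3 st.py
python3 -m jog '[[0,0,0,0,0,0.022,-0.8]]'>/dev/null; python3 st.py
python3 -m jog '[[0,0,0,0,0,0.022,-0.8]]'>/dev/null; python3 st.py
python3 -m jog '[[0,0,0,0,0,0.0,-0.8]]'>/dev/null; python3 st.py
```

```text
t14.45 yaw -31.38 xy [ 585.  -200.    66.1] F [ 1.9 -1.6 -1.4] M [-0.127 -0.356  0.027] tau6 -0.611 w 13.8 q6 99
t14.55 yaw -33.24 xy [ 585.  -200.    66.1] F [ 2.6 -2.3 -1.2] M [-0.143 -0.395 -0.06 ] tau6 -0.761 w 13.6 q6 101
t14.65 yaw -35.10 xy [ 585.  -200.1   66. ] F [ 1.8 -2.4 -0.5] M [-0.138 -0.367 -0.179] tau6 -0.836 w 14.2 q6 103
t14.75 yaw -36.96 xy [ 585.  -200.    66.1] F [ 1.1 -2.  -1.2] M [-0.107 -0.414 -0.192] tau6 -0.817 w 13.7 q6 105
t14.85 yaw -38.82 xy [ 585.  -200.1   66.1] F [ 2.1 -0.5 -0.9] M [-0.079 -0.393 -0.054] tau6 -0.729 w 13.8 q6 107
t14.95 yaw -38.68 xy [ 585.  -200.1   66.1] F [ 2.2 -2.3 -1.7] M [-0.073 -0.411  0.013] tau6 0.637 w 14.3 q6 107
```

Run:
```python
from h import *
c=Cam("scene"); c.crop(215,160,305,240,7,"pics/j2.png")
```

```text
(no output)
```

View pics/j2.png

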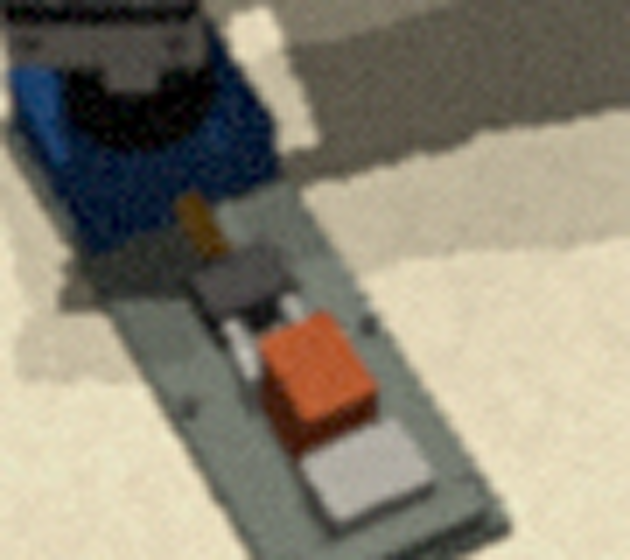

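```bash
cat > red.py <<'E'
import cv2,numpy as np,sys
from h import Cam
c=Cam("scene")
x=np.array([np.cos(np.radians(80)),np.sin(np.radians(80))])
def f(im,k,o,n):
    H=cv2.cvtColor(im,cv2.COLOR_BGR2HSV).astype(int)
    m=(((H[...,0]<12)|(H[...,0]>172))&(H[...,1]>120)&(H[...,2]>140)).astype(np.uint8)
    kk,l,st,ce=cv2.connectedComponentsWithStats(m); i=1+np.argmax(st[1:,4])
    u=(ce[i]+.5)/k-.5+o
    P=c.plane([u],.062)[0,:2]*1000; k2=(l==i).astype(np.uint8)
    cs,_=cv2.findContours(k2,0,cv2.CHAIN_APPROX_NONE); Q=c.plane((cs[0].reshape(-1,2)+.5)/k-.5+o,.062)[:,:2]*1000
    r=cv2.minAreaRect(Q.astype(np.float32))
    print(n,st[i,4]/k/k,P.round(1),"along vise",(P@x).round(2),"rect",np.round(r[0],1),np.round(r[1],1),round(r[2],1))
f(cv2.imread("pics/f1.png"),5,(210,140),"f1")
f(cv2.imread("pics/j1.png"),7,(215,160),"j1 (3)")
f(cv2.imread("pics/j2.png"),7,(215,160),"j2 (5)")
c.crop(215,160,305,240,7,"pics/now.png"); f(cv2.imread("pics/now.png"),7,(215,160),"now")
E
python3 red.py; python3 st.py
```

```text
f1 140.88 [613.5 -52.7] along vise 54.67 rect [613.2 -53. ] [38.3 28.9] 80.5
j1 (3) 145.04081632653063 [613.8 -52.4] along vise 55.02 rect [613.8 -52.7] [39.5 29.3] 80.2
j2 (5) 146.04081632653063 [614.4 -49.7] along vise 57.69 rect [614.3 -50.1] [39.6 29.3] 80.1
now 146.08163265306123 [614.3 -49.8] along vise 57.65 rect [614.2 -50.1] [39.6 29.4] 80.1
t15.05 yaw -38.66 xy [ 585.  -200.1   66.1] F [ 3.1 -1.2 -1.1] M [-0.103 -0.383 -0.073] tau6 -0.035 w 13.8 q6 107
```

The block has slid 2.65 mm toward the anvil between clicks 3 and 5, so the jaw is pushing it. I don't know yet whether it has reached the anvil. A regrip is needed for joint range anyway (q6 at 107°), so I'll release in the click, rise, back off and look from above.

```bash
python3 -m jog '[[0,0,0,0,0,0,-0.6],[0,0,0,0,0,0,-0.3],[0,0,0,0,0,0,-0.15],[0,0,0,0,0,0,-0.15],[0,0,0,0,0,0,-0.15],[0,0,-0.03,0,0,0,-0.15],[0,0,-0.06,0,0,0,-0.15],[0,0,-0.07,0,0,0,-0.15]]'; python3 rel.py 540 -300 140 40
```

```text
time_s: 15.85
ee_pos: [0.5857, -0.2002, 0.1391]
eef_rot: [-3.141, -0.008, -0.675]
force: [0.2, 0.3, 0.2]
grip_width: 0.0399
at [ 585.7 -200.2  139.1] [-180.    -0.5  -38.7] t 15.85
row [ 0.0266  0.1065 -0.0007] [ 0.0036 -0.0046 -0.8739]
```

```bash
python3 -m jog '[[0.005,0.02,0,0.003,-0.004,-0.09,-0.15],[0.01,0.04,0,0.003,-0.004,-0.18,-0.15],[0.015,0.06,0,0.003,-0.004,-0.27,-0.15],[0.02,0.08,0,0.003,-0.004,-0.36,-0.15],[0.025,0.1,0,0.003,-0.004,-0.45,-0.15],[0.026,0.106,0,0.003,-0.004,-0.54,-0.15],[0.026,0.106,0,0.003,-0.004,-0.63,-0.15],[0.026,0.106,0,0.003,-0.004,-0.72,-0.15],[0.026,0.106,0,0.003,-0.004,-0.81,-0.15],[0.026,0.106,0,0.003,-0.004,-0.9,-0.15],[0.026,0.106,0,0.003,-0.004,-0.99,-0.15],[0.026,0.106,0,0.003,-0.004,-0.99,-0.15]]'
python3 red.py | tail -1
python3 - <<'E'
from h import *
t=Cam("top");s=Cam("scene")
t.crop(262,185,372,240,7,"pics/k1.png"); s.crop(212,150,302,245,6,"pics/k2.png")
E
```

```text
time_s: 17.05
ee_pos: [0.5396, -0.2991, 0.1385]
eef_rot: [3.141, 0.001, 0.883]
force: [-0.1, 0.1, -0.1]
grip_width: 0.0398
now 143.77551020408163 [614.3 -49.8] along vise 57.62 rect [614.2 -50.1] [39.3 29.2] 80.0
```

View pics/k1.png

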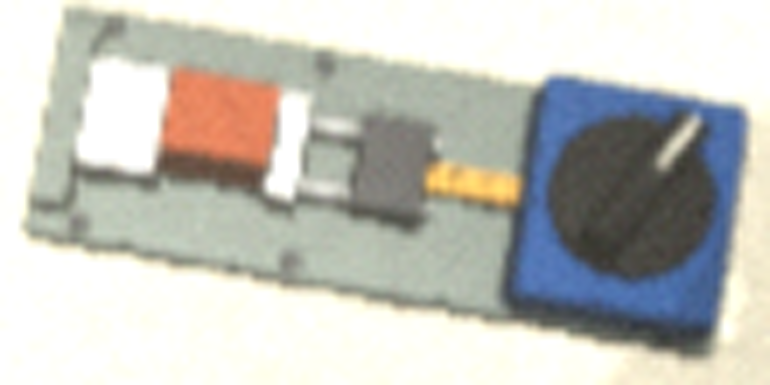

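View pics/k2.png

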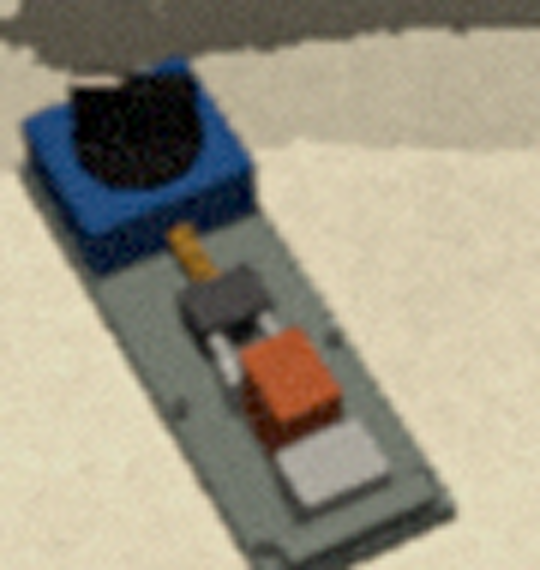

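Top view k1: jaw, block and anvil now look in line without gaps (block 220,120; jaw 288,145; dial mark 682,140). The dark carriage (395,165) seems closer to the jaw than at the start, which would be spring compression. I'll measure that against the first picture.

```bash
cat > prof.py <<'E'
from h import *
import sys
t=Cam("top")
x=np.array([np.cos(np.radians(80)),np.sin(np.radians(80)),0]); y=np.array([-x[1],x[0],0])
O=np.array([.5978,-.116,0])
def prof(im,n,z=.04):
    g=im.astype(np.float32).mean(2)
    ss=np.arange(-60,100,.5)
    out=[]
    for lat in (-4,-2,0,2,4,):
        P=O+np.outer(ss/1000,x)+y*lat/1000; P[:,2]=z
        uv=t.proj(P).astype(np.float32)
        out.append(cv2.remap(g,uv[:,0].reshape(1,-1),uv[:,1].reshape(1,-1),cv2.INTER_LINEAR).ravel())
    p=cv2.GaussianBlur(np.mean(out,0).reshape(1,-1),(0,0),1.5).ravel()
    d=np.gradient(p)
    pk=[(float(ss[i]),round(float(d[i]),1)) for i in range(1,len(d)-1) if abs(d[i])>2.0 and abs(d[i])>=abs(d[i-1]) and abs(d[i])>abs(d[i+1])]
    print(n,pk); return ss,p
if __name__=="__main__":
    prof(cv2.imread("pics/raw_top0.png"),"start")
    prof(t.im,"now")
    prof(t.im,"now z62",.062)
E
python3 prof.py
```

```text
start [(-56.0, 2.4), (-46.0, 5.9), (-30.0, -3.9), (-1.5, 4.7), (21.0, 7.6), (31.5, -7.7), (81.5, -2.6), (86.0, 9.1)]
now [(-56.0, 3.5), (-51.0, -2.4), (-45.5, 6.6), (-13.5, -3.7), (15.0, 3.9), (34.0, 10.1), (43.5, -8.9), (86.0, 9.1)]
now z62 [(-53.5, 3.4), (-48.0, -2.9), (-43.0, 6.0), (-12.5, -4.1), (15.5, 2.7), (34.5, 8.8), (43.5, -10.2), (86.0, 8.1)]
```

Run:
```python
import numpy as np
D={1:"54.45 .274 50.26 .146 46.03 -.144 41.79 -.181 37.57 .135",
2:"34.64 .223 30.8 .214 26.91 -.161 23 -.17 19.1 .029",
3:"15.46 .216 11.68 .301 7.88 -.091 4.06 -.227 .24 -.099",
4:"-4.54 .214 -8.34 .25 -12.12 -.072 -15.92 -.226 -19.72 .031",
5:"-22.2 .086 -24.07 .236 -25.9 .296 -27.72 .315 -29.55 .196 -31.38 .027 -33.24 -.06 -35.1 -.179 -36.96 -.192 -38.82 -.054"}
al=[]
for k,v in D.items():
    a=np.array(v.split(),float).reshape(-1,2); th=np.radians(a[:,0]*18)
    A=np.c_[np.ones(len(a)),np.cos(th),np.sin(th)]
    c,res,_,_=np.linalg.lstsq(A,a[:,1],rcond=None); print(k,"mean",c[0].round(3),"amp",np.hypot(c[1],c[2]).round(3),"phase/deg",np.degrees(np.arctan2(c[2],c[1])).round(0)/18,"resid",np.std(a[:,1]-A@c).round(3))
    if k<5: al.append(a)
a=np.vstack(al); th=np.radians(a[:,0]*18);A=np.c_[np.ones(len(a)),np.cos(th),np.sin(th)]
c=np.linalg.lstsq(A,a[:,1],rcond=None)[0];print("1-4",c[0],np.hypot(c[1],c[2]),np.degrees(np.arctan2(c[2],c[1]))/18)
```

```text
1 mean 0.035 amp 0.25 phase/deg -6.277777777777778 resid 0.008
2 mean 0.031 amp 0.235 phase/deg -6.0 resid 0.039
3 mean 0.023 amp 0.273 phase/deg -6.333333333333333 resid 0.038
4 mean 0.046 amp 0.239 phase/deg -5.611111111111111 resid 0.043
5 mean 0.061 amp 0.241 phase/deg -6.333333333333333 resid 0.028
1-4 0.033175940215936756 0.24824016938974977 -6.078390838590327
```

Sensing (mean 0.061 against 0.033 free, at lower speed) and the picture (carriage moved 16.5 mm, jaw only 12.5, so the spring is about 4 mm or one click in) both say contact came at click 4, and click 5 was the first of three. The margin by feel is thin, so I'll check again after the next click. Regripping.

```bash
python3 rel.py 585 -199.5 115 140.3; python3 rel.py 585 -199.5 66 140.3
```

```text
at [ 539.8 -299.2  139. ] [179.9   0.   50.3] t 17.25
row [ 0.1056 -0.029   0.0239] [ 1.0000e-04  1.0000e-03 -1.0004e+00]
at [ 539.8 -299.2  139. ] [179.9   0.   50.3] t 17.25
row [ 0.1056 -0.029   0.0729] [ 1.0000e-04  1.0000e-03 -1.0004e+00]
```

```bash
python3 -m jog '[[0.01,-0.003,0,0,0.001,-0.09,-0.15],[0.02,-0.006,0,0,0.001,-0.18,-0.15],[0.03,-0.008,0,0,0.001,-0.27,-0.15],[0.04,-0.011,0,0,0.001,-0.36,-0.15],[0.05,-0.014,0,0,0.001,-0.45,-0.15],[0.06,-0.016,0,0,0.001,-0.54,-0.15],[0.07,-0.019,0,0,0.001,-0.63,-0.15],[0.08,-0.022,0,0,0.001,-0.72,-0.15],[0.09,-0.025,0,0,0.001,-0.81,-0.15],[0.1,-0.028,0.01,0,0.001,-0.9,-0.15],[0.1056,-0.029,0.02,0,0.001,-0.99,-0.15],[0.1056,-0.029,0.024,0,0.001,-1.0,-0.15],[0.1056,-0.029,0.024,0,0.001,-1.0,-0.15],[0.1056,-0.029,0.024,0,0.001,-1.0,-0.15]]'; python3 rel.py 585 -199.5 66 140.3
python3 - <<'E'
from h import *
c=Cam("scene"); c.crop(190,110,290,230,5,"pics/l1.png")
t=Cam("top"); t.crop(262,185,372,240,7,"pics/l2.png")
E
```

```text
time_s: 18.65
ee_pos: [0.585, -0.1999, 0.1153]
eef_rot: [3.141, 0.001, 2.444]
force: [0.6, -0.1, 0.8]
grip_width: 0.0398
at [ 585.  -199.9  115.3] [180.   0. 140.] t 18.65
row [0.0003 0.0003 0.0493] [ 0.0002  0.0004 -0.0032]
```

View pics/l1.png

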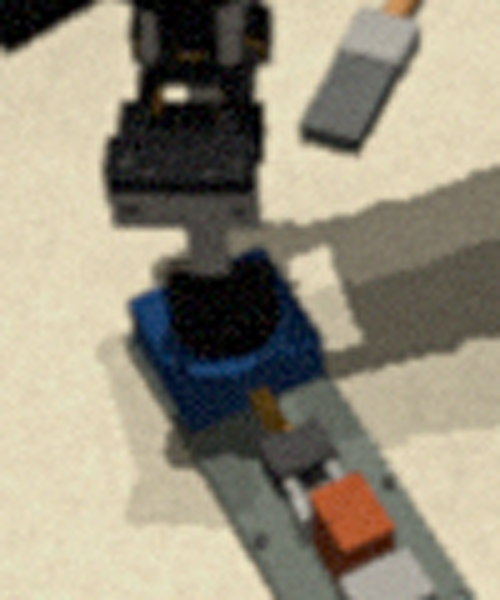

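View pics/l2.png

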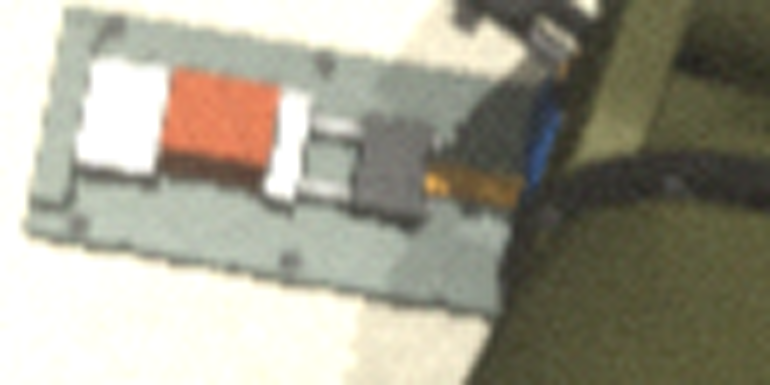

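Above the dial (l1 220,300), bar hidden edge-on behind the fingers. The top view still shows carriage (l2 395,165) and jaw (288,145) with the arm there, so the spring can be checked while gripping. Going down to grip.

```bash
python3 -m jog '[[0,0,0.02,0,0,-0.003,-0.15],[0,0,0.035,0,0,-0.003,-0.15],[0,0,0.045,0,0,-0.003,-0.15],[0,0,0.049,0,0,-0.003,-0.15],[0,0,0.049,0,0,-0.003,-0.15]]'; python3 -m jog '[[0,0,0,0,0,0,-0.4],[0,0,0,0,0,0,-0.6],[0,0,0,0,0,0,-0.8],[0,0,0,0,0,0,-0.8],[0,0,0,0,0,0,-0.8],[0,0,0,0,0,0,-0.8]]' 25; python3 st.py; python3 -m jog '[[0,0,0,0,0,0,-0.8]]'>/dev/null; python3 st.py; python3 prof.py
```

```text
time_s: 19.25
ee_pos: [0.585, -0.1999, 0.0661]
eef_rot: [3.141, 0.0, 2.45]
force: [-0.5, 0.1, -0.4]
grip_width: 0.0399
time_s: 19.85
ee_pos: [0.585, -0.2001, 0.0664]
eef_rot: [3.142, 0.001, 2.449]
force: [-1.7, -2.0, 4.5]
grip_width: 0.0137
t19.85 yaw 140.34 xy [ 585.  -200.1   66.4] F [-1.7 -2.   4.5] M [-0.234  0.358 -0.008] tau6 0.016 w 13.7 q6 -73
t19.95 yaw 140.34 xy [ 585.  -200.1   66.5] F [-0.7 -0.3 -0.1] M [-0.042 -0.037  0.048] tau6 0.014 w 13.6 q6 -73
start [(-56.0, 2.4), (-46.0, 5.9), (-30.0, -3.9), (-1.5, 4.7), (21.0, 7.6), (31.5, -7.7), (81.5, -2.6), (86.0, 9.1)]
now [(-47.5, 2.9), (15.0, 4.1), (34.0, 10.1), (43.5, -9.1), (86.0, 8.9)]
now z62 [(-45.0, 3.2), (15.5, 3.1), (34.5, 8.8), (43.5, -10.3), (86.0, 8.3)]
```

Turning click 6, sampled as click 5 was.

```bash
for i in 1; do :; done
python3 -m jog '[[0,0,0,0,0,0.022,-0.8]]'>/dev/null; python3 st.py
python3 -m jog '[[0,0,0,0,0,0.022,-0.8]]'>/dev/null; python3 st.py
python3 -m jog '[[0,0,0,0,0,0.022,-0.8]]'>/dev/null; python3 st.py
python3 -m jog '[[0,0,0,0,0,0.022,-0.8]]'>/dev/null; python3 st.py
python3 -m jog '[[0,0,0,0,0,0.022,-0.8]]'>/dev/null; python3 st.py
python3 -m jog '[[0,0,0,0,0,0.022,-0.8]]'>/dev/null; python3 st.py
python3 -m jog '[[0,0,0,0,0,0.022,-0.8]]'>/dev/null; python3 st.py
python3 -m jog '[[0,0,0,0,0,0.022,-0.8]]'>/dev/null; python3 st.py
python3 -m jog '[[0,0,0,0,0,0.022,-0.8]]'>/dev/null; python3 st.py
python3 -m jog '[[0,0,0,0,0,0.022,-0.8]]'>/dev/null; python3 st.py
python3 -m jog '[[0,0,0,0,0,0,-0.8]]'>/dev/null; python3 st.py
python3 prof.py; python3 red.py|tail -1
```

```text
t20.10 yaw 138.35 xy [ 585.  -200.1   66.4] F [-1.5 -2.   1.7] M [-0.231  0.19   0.16 ] tau6 -1.152 w 13.6 q6 -71
t20.20 yaw 136.31 xy [ 585.  -200.2   66.4] F [-1.6 -0.7  1.6] M [-0.234  0.152  0.324] tau6 -0.506 w 13.7 q6 -69
t20.30 yaw 134.28 xy [ 585.  -200.2   66.5] F [-2.  -1.4  2.2] M [-0.232  0.158  0.355] tau6 -0.413 w 13.5 q6 -67
t20.40 yaw 132.24 xy [ 584.9 -200.2   66.4] F [-1.8 -0.6  2.5] M [-0.25   0.16   0.358] tau6 -0.383 w 14.1 q6 -64
t20.50 yaw 130.20 xy [ 584.9 -200.2   66.5] F [-1.5 -1.4  1.7] M [-0.166  0.205  0.208] tau6 -0.507 w 14.0 q6 -62
t20.60 yaw 128.15 xy [ 584.9 -200.2   66.4] F [-1.8 -0.6  2. ] M [-0.235  0.192  0.088] tau6 -0.697 w 14.1 q6 -60
t20.70 yaw 126.09 xy [ 584.8 -200.3   66.5] F [-1.1 -1.   1.8] M [-0.219  0.205 -0.088] tau6 -0.843 w 13.5 q6 -58
t20.80 yaw 124.01 xy [ 584.8 -200.3   66.4] F [-1.5 -1.6  3.2] M [-0.172  0.19  -0.086] tau6 -0.878 w 13.7 q6 -56
t20.90 yaw 121.94 xy [ 584.8 -200.3   66.4] F [-1.7 -0.9  2.2] M [-0.168  0.202 -0.05 ] tau6 -0.809 w 13.7 q6 -54
t21.00 yaw 119.86 xy [ 584.8 -200.4   66.5] F [-1.5 -1.4  2.1] M [-0.188  0.241  0.068] tau6 -0.678 w 13.7 q6 -52
t21.10 yaw 119.83 xy [ 584.8 -200.3   66.4] F [-1.7 -0.5  2. ] M [-0.147  0.21   0.103] tau6 0.705 w 13.9 q6 -52
start [(-56.0, 2.4), (-46.0, 5.9), (-30.0, -3.9), (-1.5, 4.7), (21.0, 7.6), (31.5, -7.7), (81.5, -2.6), (86.0, 9.1)]
now [(-46.0, 7.1), (-28.0, -2.2), (-9.5, -5.9), (19.0, 5.6), (34.0, 9.9), (43.5, -8.9), (86.0, 9.1)]
now z62 [(-43.0, 5.4), (-7.5, -3.6), (20.0, 4.6), (34.5, 8.5), (43.5, -10.4), (86.0, 8.5)]
now 145.6530612244898 [614.4 -49.6] along vise 57.88 rect [614.3 -50. ] [39.5 29.2] 80.0
```

Click 6: jaw and block stayed put while the carriage advanced 4 mm. Mean moment is 0.134, well above the free value. Spring compression is about 3.5–4 mm after click 5 and about 7.5 mm after click 6, at 3.4 mm per click. So contact was at click 4 and this is the second of three. One more.

```bash
python3 -m jog '[[0,0,0,0,0,0.022,-0.8]]'>/dev/null; python3 st.py
python3 -m jog '[[0,0,0,0,0,0.022,-0.8]]'>/dev/null; python3 st.py
python3 -m jog '[[0,0,0,0,0,0.022,-0.8]]'>/dev/null; python3 st.py
python3 -m jog '[[0,0,0,0,0,0.022,-0.8]]'>/dev/null; python3 st.py
python3 -m jog '[[0,0,0,0,0,0.022,-0.8]]'>/dev/null; python3 st.py
python3 -m jog '[[0,0,0,0,0,0.022,-0.8]]'>/dev/null; python3 st.py
python3 -m jog '[[0,0,0,0,0,0.022,-0.8]]'>/dev/null; python3 st.py
python3 -m jog '[[0,0,0,0,0,0.022,-0.8]]'>/dev/null; python3 st.py
python3 -m jog '[[0,0,0,0,0,0.022,-0.8]]'>/dev/null; python3 st.py
python3 -m jog '[[0,0,0,0,0,0.018,-0.8]]'>/dev/null; python3 st.py
python3 -m jog '[[0,0,0,0,0,0,-0.8]]'>/dev/null; python3 st.py
python3 prof.py; python3 red.py|tail -1
```

```text
t21.30 yaw 118.00 xy [ 584.7 -200.3   66.4] F [-2.2 -1.1  1. ] M [-0.189  0.224  0.181] tau6 -1.060 w 13.6 q6 -50
t21.40 yaw 116.03 xy [ 584.7 -200.4   66.5] F [-2.1 -0.2  3. ] M [-0.248  0.205  0.359] tau6 -0.441 w 13.8 q6 -48
t21.50 yaw 114.05 xy [ 584.7 -200.4   66.4] F [-1.2 -0.5  2.8] M [-0.262  0.223  0.361] tau6 -0.356 w 14.2 q6 -46
t21.60 yaw 112.08 xy [ 584.7 -200.4   66.5] F [-1.8 -1.3  2.8] M [-0.226  0.224  0.399] tau6 -0.326 w 14.0 q6 -44
t21.70 yaw 110.11 xy [ 584.6 -200.4   66.4] F [-1.8 -1.   2.1] M [-0.288  0.248  0.263] tau6 -0.445 w 13.4 q6 -42
t21.80 yaw 108.11 xy [ 584.6 -200.4   66.4] F [-2.  -0.4  2.8] M [-0.234  0.18   0.117] tau6 -0.639 w 13.5 q6 -40
t21.90 yaw 106.11 xy [ 584.6 -200.4   66.4] F [-1.8 -1.3  1.9] M [-0.203  0.211 -0.012] tau6 -0.783 w 14.0 q6 -38
t22.00 yaw 104.10 xy [ 584.5 -200.4   66.4] F [-2.4 -0.4  2.3] M [-0.15   0.24  -0.064] tau6 -0.822 w 14.2 q6 -36
t22.10 yaw 102.09 xy [ 584.5 -200.4   66.4] F [-2.2 -1.1  2.9] M [-0.212  0.22  -0.027] tau6 -0.762 w 13.8 q6 -34
t22.20 yaw 100.42 xy [ 584.5 -200.5   66.5] F [-1.5 -0.3  2.6] M [-0.201  0.169  0.114] tau6 -0.412 w 14.0 q6 -33
t22.30 yaw 100.42 xy [ 584.4 -200.5   66.4] F [-1.4 -2.4  2.3] M [-0.191  0.206  0.091] tau6 0.578 w 13.8 q6 -33
start [(-56.0, 2.4), (-46.0, 5.9), (-30.0, -3.9), (-1.5, 4.7), (21.0, 7.6), (31.5, -7.7), (81.5, -2.6), (86.0, 9.1)]
now [(-46.0, 5.9), (-15.0, 2.5), (-7.0, -4.9), (21.5, 5.5), (34.0, 10.0), (43.5, -8.8), (86.0, 8.8)]
now z62 [(-43.0, 4.8), (-5.0, -3.9), (23.0, 4.3), (34.5, 8.7), (43.5, -10.1), (86.0, 8.3)]
now 146.20408163265307 [614.4 -49.6] along vise 57.85 rect [614.3 -49.9] [39.4 29.6] 80.7
```

Click 7: mean 0.169 (+0.136 over free, about 14 N average), jaw fixed, carriage 23 mm over 7 clicks (3.29 each). The jaw travelled 13 mm, about 4 clicks, and the spring is in 10 mm, about 3 clicks. That is the third click. Release and retreat.

```bash
python3 -m jog '[[0,0,0,0,0,0,-0.66],[0,0,0,0,0,0,-0.5],[0,0,0,0,0,0,-0.3],[0,0,0,0,0,0,-0.15],[0,0,0,0,0,0,-0.15],[0,0,0,0,0,0,-0.15],[0,0,-0.03,0,0,0,-0.15],[0,0,-0.06,0,0,0,-0.15],[0,0,-0.09,0,0,0,-0.15],[0,0,-0.09,0,0,0,-0.15]]'; python3 rel.py 540 -300 155 100
python3 -m jog '[[-0.03,0.005,0,0,0,0,-0.15],[-0.06,0.01,0,0,0,0,-0.15],[-0.09,0.02,0,0,0,0,-0.15],[-0.09,0.03,0,0,0,0,-0.15],[-0.09,0.03,0,0,0,0,-0.15],[-0.09,0.03,0,0,0,0,-0.15]]'
python3 prof.py; python3 red.py|tail -1
python3 - <<'E'
from h import *
t=Cam("top");s=Cam("scene")
t.crop(262,185,372,240,7,"pics/m1.png"); s.crop(212,150,302,245,6,"pics/m2.png")
for n,c in(("tf",t),("sf",s)): cv2.imwrite(f"pics/{n}.png",c.im[:,:,::-1])
E
```

```text
time_s: 23.4
ee_pos: [0.5861, -0.2009, 0.1609]
eef_rot: [3.137, 0.005, 1.754]
force: [0.6, -0.2, -0.3]
grip_width: 0.04
at [ 586.1 -200.9  160.9] [179.8   0.3 100.5] t 23.4
row [-0.089  -0.0634  0.0061] [0.0027 0.0033 0.0053]
time_s: 24.0
ee_pos: [0.6316, -0.2835, 0.1606]
eef_rot: [3.138, 0.004, 1.754]
force: [-0.6, -0.2, -1.1]
grip_width: 0.0399
start [(-56.0, 2.4), (-46.0, 5.9), (-30.0, -3.9), (-1.5, 4.7), (21.0, 7.6), (31.5, -7.7), (81.5, -2.6), (86.0, 9.1)]
now [(-56.0, 3.9), (-51.0, -2.5), (-45.5, 5.9), (-38.5, 2.3), (-20.5, -3.6), (-6.5, -3.8), (21.5, 5.8), (34.0, 10.5), (43.5, -9.5), (86.0, 9.6)]
now z62 [(-53.5, 3.8), (-48.0, -2.9), (-43.0, 5.6), (-5.0, -3.9), (22.5, 4.6), (34.5, 9.1), (43.5, -10.7), (86.0, 8.8)]
now 143.79591836734693 [614.2 -49.7] along vise 57.74 rect [614.3 -50.1] [38.9 29.4] 80.2
```

View pics/m1.png

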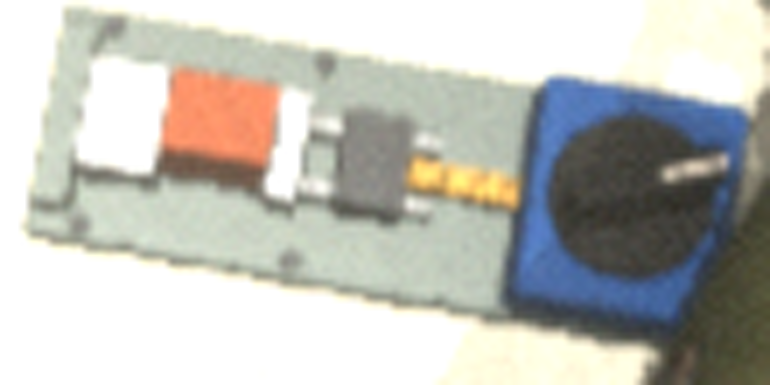

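View pics/m2.png

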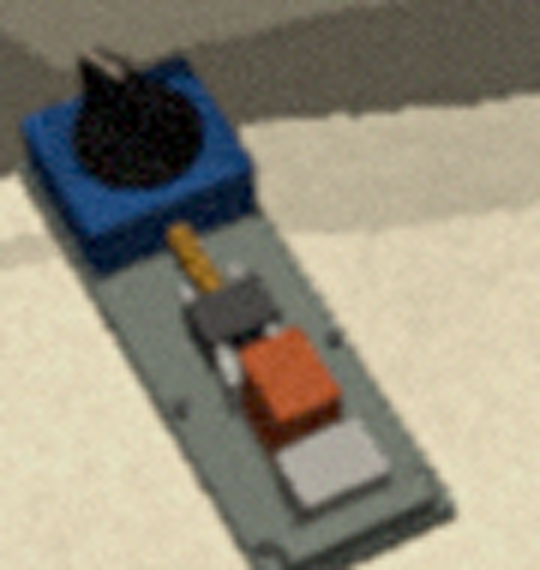

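View pics/tf.png

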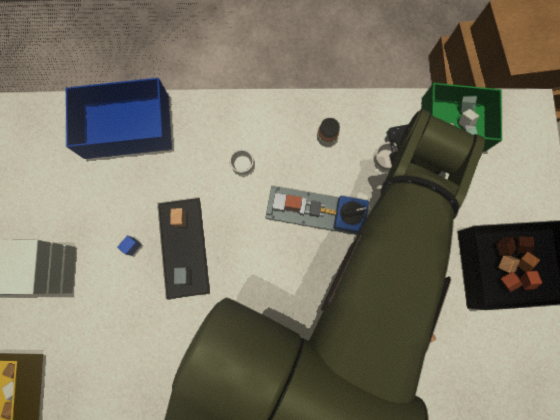

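m1/m2: block (220,120 / 290,375) upright, square and tight between jaw and anvil. The rods stick out behind the carriage (430,140 and 420,207), so the spring is in. The dial stayed in its click (mark 695,168), and the other things are in place. Handing in.

```bash
python3 -c "
from station import ctrl; print(ctrl.hand_in())"
```

```text
the job is handed in; nothing more can be done
None
```

I stood the red-brown block upright on the vise bed, released it, and turned the dial seven clicks clockwise, regripping once after the fifth. By my count the jaw came up against the block on click 4, so the dial was left three clicks past contact. The job was handed in at about 24 s of the 72 s allowed.

**Last checks:** The block stands square to the jaws, tight between jaw and anvil, and stopped moving after contact. The top view shows the carriage moved 23 mm and the jaw 13 mm, so the spring is in about 10 mm, or three clicks at 3.3 mm each. The mean dial moment was 0.033 N m when free, 0.134 on click 6 and 0.169 on click 7, which puts the average force over the last click at about 14 N. After I let go, the dial stayed in its click. In the last pictures the tray's other blocks, the jar and the visible cup look where they were. The arm hid most of the brush and part of the other cup, and I did not measure any of them.

**One disagreement:** On click 5 the mean moment was only 0.061 N m, where about 0.10 was expected for the first click after contact. By feel alone, contact could have been at click 4 or click 5. I settled on click 4 from the spring compression in the pictures, which clicks 6 and 7 then supported.

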